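Clock the fume duct elbow and fit the test probe

ROBOT

A 7-joint arm with a two-finger parallel gripper is mounted at the origin on the work surface. World frame = base frame: x ahead of the robot, y to its left, z up, the work surface at z = 0. Lengths are in m, angles in rad, forces in N, time in s.
With the tool pointing down it reaches from about 0.4 to 0.75 m from the base axis. Payload 19.5 kg.
Tool frame: the origin (TCP) lies on the mounting face of the last link; the fingertips stand 173 mm ahead of it and the grasp point (between the pads) lies 155 mm ahead of it (ctrl.pinch_z is the distance from the TCP to the grasp point, in m); z points along the fingers, y is the line along which they close (so a half turn about z gives the same grasp; the last joint's range is limited). The gripper opens to 85 mm and grips with 20 to 120 N. Pads are 22 mm wide; open, the fingers measure 114 mm over their backs; the gripper's body (76 mm by 85 mm) begins 54 mm behind the grasp point. The pads swing forward as they close: fully open they stand 13 mm farther back than shut.
Start: joints at [-1.391, 0.707, -0.028, 1.485, 0.022, 0.951, -0.075], TCP at [0.126, 0.561, 0.405] pointing down, gripper open.
Joint ranges: [-2.71, 2.71], [-0.32, 2.16], [-1.57, 1.52], [0, 2.45], [-1.46, 4.6], [0, 2.02], [-2.83, 2.83]. Speed limits (rad/s): [1.89, 1.89, 2.57, 2.57, 3.01, 3.01, 3.01].

INTERFACE

Orientations are given as a 3x3 rotation matrix whose columns are the frame's x, y, z axes.
In Python, from plant import ctrl gives the robot as it stands.
- The arm moves only by the tool jog_arm, never from a script. Its argument "commands" is a list of rows, each an object of numbers: "x", "y", "z": the shift along the tool's x, y, z in units of 60 mm (1.0 is 60 mm); "spin": the turn about the tool's z in units of 5 degrees (1.0 is 5 degrees). In form: [{"x": .., "y": .., "z": .., "spin": ..}, ...]. A call has 1 to 5 rows; each row is the pose to reach, as a shift and turn from the pose commanded when the call began, along the tool's axes at that moment; what a row does not reach only later rows make up. A row lasts 1/8 s, in which the tool goes at most 62.5 mm and 10.7 degrees, less where a joint would pass 70% of its speed; a pose out of reach is approached as far as the arm can. A call with a gripper value outside its range is refused whole. "fingers" is the opening, from 0 (shut) to 1 (fully open), set as the call begins (left out, the last holds). The fingers move at their own pace and stop on an object; "grip_force" is the grip in N (left out, the last holds). Time passes only in rows, so rows that repeat a pose let the fingers close. It gives the time, the measured TCP pose, the force, the opening and the grip force at its end, in the units of the state.
- ctrl.get_state(): the state, without advancing time (a new reading comes with each control period).
- ctrl.snapshot(name): name is "scene" or "top" or "wrist"; returns (picture, depth): 400x640x3 uint8, red, green, blue; 400x640 float32, m along the optical axis (not along the pixel's ray), 0 where there is no reading.
- ctrl.camera_model(name): a dict with "fx", "fy", "cx", "cy" (pixels), "dist" ([k1, k2, p1, p2, k3] as OpenCV has them; the pictures are not rectified), "camera_from_world" (4x4, takes a point from world to camera coordinates). Camera axes: x right, y up, looking along -z (the intrinsics and any distortion apply to the point x, -y, -z); pixel columns grow to the right and rows downward; lengths in m; the calibration is good to about 2 mm. A picture is of the moment at which its call begins: read the wrist's pose just before it. camera_model takes no time and is no camera call; for the wrist camera it gives the pose at the moment of the call.
- ctrl.finish_job(): hands the job in; it is judged then, once.
The state is a dict: "t": time; "joint_positions": joint angles; "qd": joint speeds; "joint_efforts": joint torques, N m; "ee_pos": TCP position; "eef_rot": TCP orientation; "force": force on the tool from outside, world axes, zero at the start; "wrist_torque": the same for the moment, N m; "grip_width": opening from 0.0 (shut) to 1.0 (fully open); "grasp_force": force on a finger pad.
Only numpy, scipy, OpenCV 4.12 (cv2) and the standard library are available. Lean on these libraries where they do the work, as an engineer would, in place of code of your own. Each camera call takes 0.05 s, during which the arm holds its last target. There are 200 camera calls.

TASK

Without forcing it, screw the grey duct elbow clockwise onto the threaded stub of the yellow filter unit until no more than about 12 mm of thread shows between its lower rim and the flange, and stop with its orange-rimmed outlet pointing straight along the red arrow on the dial. Then take the red probe from its stand, push it fully home in the green-bordered test port on the unit, and let go. Leave the other things on the bench where they stand.

Things in the scene. Friction and masses are not known exactly. Their poses are not given: they have to be found in the camera images.
- elbow: Grey duct elbow, loose, 0.13 kg +-40 %, standing on its open socket. Origin: centre of the socket's lower rim; z up along the socket axis, x along the outlet. Socket: 45 mm outside, bore 35 mm, 38 deep. Round body 45 mm across up to z = 66 mm. Outlet: 26 mm tube along +x, centre line at z = 52 mm, ending 65 mm from the axis.
- outlet (a point): Centre of the elbow's orange-rimmed outlet mouth (elbow frame: 65 mm along +x, 52 mm up). Axes as the elbow.
- boss (a point): Centre of the top of the elbow's square boss, on the elbow's axis, 92 mm above its rim; axes as the elbow. Boss 28 x 28 mm, sides along x and y, 26 mm tall: the place to grip, from above, on either pair of faces. Fingertips no lower than 25 mm below this top clear the outlet, so opened fingers can swing round the boss without lifting.
- lug (a point): One of the elbow's four thread lugs, 3 mm pins that stick 5 mm into its bore: at the elbow's +y (this one) and -y 4 mm above the rim, at its +x and -x 8 mm above the rim. Axes as the elbow.
- unit: Yellow and blue fume filter box, fixed, 200 x 250 x 75 mm (x, y, z). Origin: centre of its underside; z up. On its top the threaded stub stands at unit (0, 35) mm in the dial, and the black test-port block at unit (0, -90) mm.
- flange (a point): Centre of the upper face of the dark round flange (48 mm across, 81 mm above the table) from which the aluminium stub rises; axes as the unit. The socket rim meets it when the elbow is screwed right down, 1.5 turns below the top of the thread. The elbow stays where it is left on the thread. Turning takes little force; pressing hard (over 55 N) counts as forcing the thread.
- stub_top (a point): Top of the upright stub, 36 mm over the flange, on its axis; axes as the unit. Nose tapered to 10 mm, core 21.6 mm, 32.2 mm across the thread. Right-hand two-start thread, ridges 3 mm thick, lead 16 mm: each clockwise turn (seen from above) takes the elbow down 16 mm, with about 2 mm of axial and 1.4 mm of sideways play.
- thread_start (a point): Upper end of one thread ridge, at unit +x of the stub's axis; the other starts at -x. Set on at any angle, the elbow's lugs rest on the ridges, its rim 24 mm - 16 mm x d/360 over the flange, d (0 to 180) the angle in degrees clockwise from a ridge's upper end to a y lug. Turn clockwise from there; once d passes 180 it cannot be lifted off.
- dial: White round dial plate, fixed, 168 mm across, 3 mm thick, lying on the unit round the stub, with a red arrow. Origin: centre of its underside, on the stub's axis; its +x is the direction in which the red arrow points.
- arrow (a point): Point on the red arrow, 65 mm from the stub axis: the outlet mouth should be straight above it. Axes as the dial.
- port (a point): Mouth of the test port, centre of the upper face of the black 36 x 36 x 30 mm block with a green border, on the unit (105 mm above the table); axes as the unit. The hole is 9 mm wide, 28 mm deep, with a 2 mm chamfer.
- probe: Test probe, loose, 30 g, standing upright in its stand. Origin: tip of its steel pin, at the bottom; z up along it. Pin 7 mm across, 25 mm long, pointed; above it a black collar 18 mm across (z = 25 to 29 mm) that stops on the rim of a hole; above that a red round handle 14 mm across, z = 29 to 79 mm.
- stand: Fixed wooden block 54 x 54 x 34 mm holding the probe in an 11 mm hole; the probe's tip is 9 mm above the table. Origin: centre of the underside.
- flux_bottle: Small blue bottle with yellow label and clear cap, 40 mm across, 125 tall, loose; a bystander to leave alone. Origin: centre of its underside, z up.
- paste_jar: White jar with orange lid, 48 mm across, 55 tall, loose; a bystander to leave alone. Origin: centre of its underside, z up.
- blower: Red rubber air blower, pear-shaped, 48 mm across, 95 tall, loose; a bystander to leave alone. Origin: centre of its underside, z up.
- solder_tin: Flat round aluminium tin, 42 mm across, 22 tall, loose; a bystander to leave alone. Origin: centre of its underside, z up.
- screw_tray: Small blue tray, 70 x 50 x 22 mm, loose; a bystander to leave alone. Origin: centre of its underside, z up.
- cleaner_bottle: Blue bottle with white cap, 52 mm across, 150 tall, loose; a bystander to leave alone. Origin: centre of its underside, z up.
Things that resemble listed ones, but are neither listed nor needed, are in the scene too. Of the things that look like the elbow, the smallest one is meant.

How it is judged:
On the way, in this order (a step that is already met when the one before it is completed fails the run):
1. the elbow is screwed down and its outlet points along the arrow (horizontal distance between outlet and arrow below 0.011 m and z of elbow in the frame of flange below 0.0135 m and horizontal distance between elbow and flange below 0.005 m and angle between elbow's own z axis and vertical below 0.12 rad), for 0.2 s.
2. the probe is home in the test port (z of probe in the frame of port below -0.021 m and horizontal distance between probe and port below 0.004 m and angle between probe's own z axis and vertical below 0.12 rad), for 0.2 s.
At the end, for the whole second after the job is handed in: The elbow is upright on the stub (within 7 degrees), its rim less than 13.5 mm above the flange, its outlet mouth within 11 mm (about 9 degrees) of being over the arrow point; the probe stands upright in the test port with its tip more than 21 mm below the port's face; both are at rest (all of step 1 and all of step 2 and linear speed of each of elbow, probe below 0.01 m/s and angular speed of elbow below 0.1 rad/s); the robot touches nothing.
It fails at once if the elbow is forced on the stub: over 55 N between elbow and unit (contact force between elbow and unit above 55 N).
It fails at once if a bystander is moved more than 30 mm or tipped (distance of any of flux_bottle, paste_jar, blower, solder_tin, screw_tray, cleaner_bottle from where it was at the start of the episode above 0.03 m or angle between any of flux_bottle, paste_jar, blower, solder_tin, screw_tray, cleaner_bottle's own z axis and vertical above 0.4 rad).
It also fails if it takes over 72 s, if anything falls off the work surface, if the arm or the gripper's body presses on something with over 40 N, if the wrist force passes 120 N, or if a joint passes its speed limit or range.

## Working session

There is one attempt and no reset: what is moved stays moved. The work goes in short steps, Python scripts to look and compute and a tool call to move; the robot and the scene stay as the last step left them, time stands still between calls to the robot, and variables do not carry over. Pictures are saved under pics/ and viewed, at most 13 in all, crops included, and the job is handed in when it is done.

Besides the shell and the picture viewer there is one more tool, called after "Emit:" as name([rows], argument=value, ...), one row to a line, values as JSON. jog_arm: Moves the arm, as the interface text tells. Its arguments: {"type":"object","properties":{"commands":{"type":"array"},"fingers":{"type":"number"},"grip_force":{"type":"number"}},"required":["commands"]}

```bash
mkdir -p pics; ls; cat > h.py <<'E'
import numpy as np, cv2
from plant import ctrl
def snap(n):
    m=ctrl.camera_model(n); p,d=ctrl.snapshot(n); return p,d,m
def world(m,d,u,v,z=None):
    """pixel -> world by depth, or on plane z"""
    K=np.array([[m['fx'],0,m['cx']],[0,m['fy'],m['cy']],[0,0,1.]])
    x,y=cv2.undistortPoints(np.array([[[u,v]]],float),K,np.array(m['dist'],float))[0,0]
    T=np.linalg.inv(np.array(m['camera_from_world'])); r=T[:3,:3]@np.array([x,-y,-1.]); o=T[:3,3]
    s=(z-o[2])/r[2] if z is not None else d[int(round(v)),int(round(u))]
    return o+s*r
E
python3 - <<'E'
from h import *
for n in("scene","top"):
    p,d,m=snap(n); cv2.imwrite(f"pics/{n}0.png",p[:,:,::-1]); np.savez(f"{n}0.npz",p=p,d=d,**{k:np.array(v) for k,v in m.items()})
    print(n,np.linalg.inv(m['camera_from_world'])[:3,3],m['fx'])
s=ctrl.get_state();print(s['t'],s['ee_pos'],s['eef_rot'],s['grip_width'])
E
```

```text
pics
scene [ 1.09984897 -0.25756073  0.69966554] 378.9096556148374
top [ 0.44163628 -0.07848219  1.15577159] 412.3564634811542
0.1 [0.12646948 0.56084684 0.40429436] [[-9.75496387e-01  2.20015352e-01 -2.07381156e-04]
 [ 2.20015450e-01  9.75495916e-01 -9.59395576e-04]
 [-8.78228497e-06 -9.81513977e-04 -9.99999518e-01]] 1.0003903468549449
```

View pics/scene0.png

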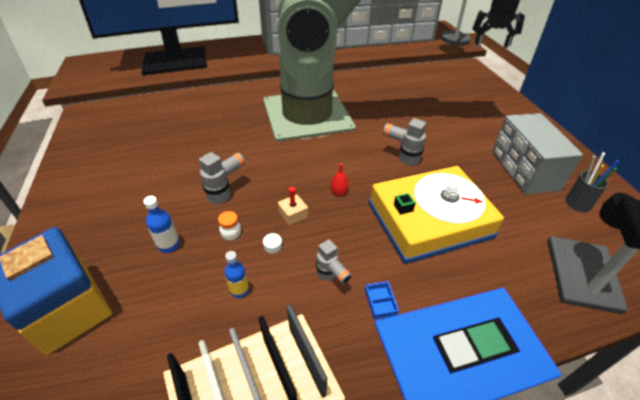

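View pics/top0.png

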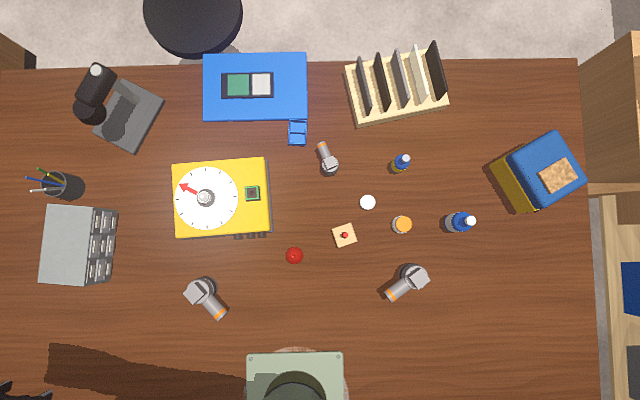

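The scene picture shows three elbow-like things: top-view pixels (330,160), (200,295) and (412,280). The one at (330,160) looks smallest. I'll check sizes by depth and in an enlarged crop.

```bash
python3 - <<'E'
from h import *
f=np.load("top0.npz"); d=f['d']; m={k:f[k] for k in('fx','fy','cx','cy','dist','camera_from_world')}
m={k:(float(v) if v.ndim==0 else v) for k,v in m.items()}
for n,u,v in [("e1",331,165),("e2",200,289),("e3",416,277),("stub",205,197),("port",252,193),("probe",344,235),("tab",300,300),("tin",368,202),("jar",402,225),("blow",294,255),("flux",403,159),("tray",297,132)]:
    print(n,world(m,d,u,v).round(4))
# height map crops, top of each elbow
H,W=d.shape; us,vs=np.meshgrid(np.arange(W),np.arange(H))
K=np.array([[m['fx'],0,m['cx']],[0,m['fy'],m['cy']],[0,0,1.]])
xy=cv2.undistortPoints(np.stack([us,vs],-1).reshape(-1,1,2).astype(float),K,m['dist']).reshape(H,W,2)
T=np.linalg.inv(m['camera_from_world']); P=np.stack([xy[...,0],-xy[...,1],-np.ones((H,W))],-1)*d[...,None]@T[:3,:3].T+T[:3,3]
np.save("P.npy",P)
for n,u,v,r in [("e1",331,160,30),("e2",205,297,35),("e3",407,282,35)]:
    q=P[v-r:v+r,u-r:u+r].reshape(-1,3); zt=np.percentile(q[:,2],99.5); b=q[q[:,2]>zt-.006]
    rect=cv2.minAreaRect((b[:,:2]*1000).astype(np.float32)); print(n,zt.round(4),len(b),rect)
a=cv2.resize(f['p'][125:205,280:380],None,fx=4,fy=4,interpolation=2); b=cv2.resize(f['p'][120:200,220:320]*0,None,fx=4,fy=4)
c=cv2.resize(f['p'][260:340,165:265],None,fx=4,fy=4,interpolation=2);e=cv2.resize(f['p'][245:325,360:460],None,fx=4,fy=4,interpolation=2);g=cv2.resize(f['p'][155:235,170:270],None,fx=4,fy=4,interpolation=2)
cv2.imwrite("pics/crop1.png",cv2.resize(np.vstack([np.hstack([a,c]),np.hstack([e,g])]),None,fx=.9,fy=.9)[:,:,::-1][:600])
E
```

```text
e1 [ 0.6293 -0.1094  0.0926]
e2 [0.321  0.2243 0.121 ]
e3 [ 0.3379 -0.3126  0.125 ]
stub [0.5511 0.2138 0.1113]
port [0.5624 0.0997 0.0769]
probe [ 0.4465 -0.1386  0.0879]
tab [ 0.2702 -0.0168 -0.0015]
tin [ 0.5363 -0.2113  0.0204]
jar [ 0.4696 -0.2968  0.0528]
blow [ 0.3982 -0.0084  0.0877]
flux [ 0.635  -0.2916  0.1245]
tray [ 0.7379 -0.0186  0.0194]
e1 0.0946 110 ((547.0107421875, -101.04452514648438), (34.2553825378418, 212.78627014160156), 87.05984497070312)
e2 0.1291 255 ((381.76904296875, 96.03402709960938), (45.06524658203125, 366.2363586425781), 25.949316024780273)
e3 0.6483 25 ((441.6362609863281, -78.48218536376953), (0.0, 0.0), 0.0)
```

View pics/crop1.png

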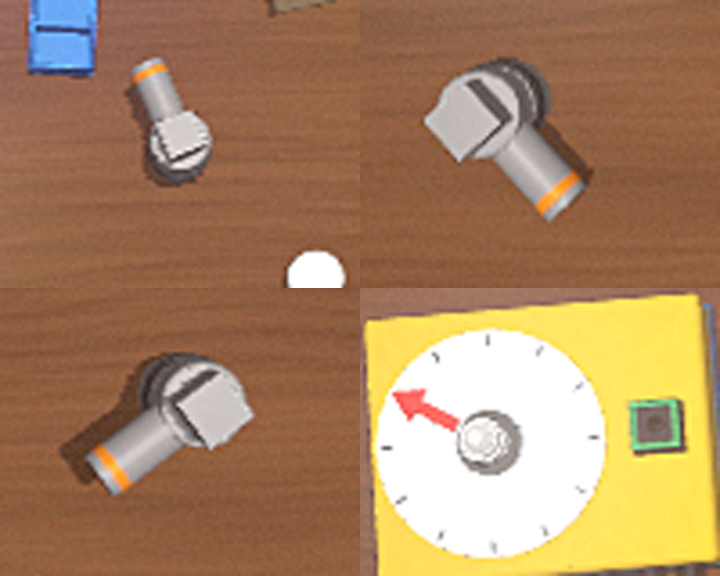

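The elbow at (330,160) has a 92 mm top (the others are about 125 mm) and the smallest boss, so it is the one meant. Next I'll work out the dial, arrow, port and elbow geometry.

```bash
cat >> h.py <<'E'
def pts(m,d):
    H,W=d.shape; us,vs=np.meshgrid(np.arange(W),np.arange(H))
    K=np.array([[m['fx'],0,m['cx']],[0,m['fy'],m['cy']],[0,0,1.]])
    xy=cv2.undistortPoints(np.stack([us,vs],-1).reshape(-1,1,2).astype(float),K,np.array(m['dist'],float)).reshape(H,W,2)
    T=np.linalg.inv(np.array(m['camera_from_world'])); return np.stack([xy[...,0],-xy[...,1],-np.ones((H,W))],-1)*d[...,None]@T[:3,:3].T+T[:3,3]
def load(f):
    f=np.load(f); return f['p'],f['d'],{k:(float(f[k]) if f[k].ndim==0 else f[k]) for k in('fx','fy','cx','cy','dist','camera_from_world')}
def tool(w,pinch=False):
    """world displacement/target of grasp point -> jog units"""
    s=ctrl.get_state(); R=np.array(s['eef_rot']); p=np.array(s['ee_pos'])+R[:,2]*ctrl.pinch_z
    return (R.T@(np.array(w)-p)/.06).round(3)
def yaw(v): return np.degrees(np.arctan2(v[1],v[0]))
E
python3 - <<'E'
from h import *
p,d,m=load("top0.npz"); P=np.load("P.npy")
W=lambda u,v,z:world(m,d,u,v,z)
# dial
hsv=cv2.cvtColor(p,cv2.COLOR_RGB2HSV); box=np.zeros(d.shape,bool); box[155:240,170:272]=1
wh=box&(hsv[...,1]<40)&(hsv[...,2]>215); red=box&(hsv[...,1]>110)&((hsv[...,0]<8)|(hsv[...,0]>172))&(hsv[...,2]>120)
def planar(mask,z): return np.array([W(u,v,z)[:2] for v,u in zip(*np.nonzero(mask))])
w=planar(wh,.078); hull=cv2.convexHull((w*1000).astype(np.float32)); print("dial",cv2.minEnclosingCircle(hull))
r=planar(red,.078); c=r.mean(0); e=np.linalg.eigh(np.cov(r.T))[1][:,1]; print("arrow c",c,yaw(e),len(r))
print("stubtop",W(204.7,195.8,.117),"dialc",W(206.25,197.8,.078),"tip",W(179.7,185.6,.078))
ye=box&(hsv[...,0]>20)&(hsv[...,0]<35)&(hsv[...,1]>150)&(hsv[...,2]>150); y=planar(ye,.075); print("unit",cv2.minAreaRect((y*1000).astype(np.float32)))
print("port",W(252.2,193.3,.105))
q=P[140:185,310:350].reshape(-1,3); b=q[(q[:,2]>.084)&(q[:,2]<.1)]; print("boss depth",b.mean(0),cv2.minAreaRect((b[:,:2]*1000).astype(np.float32)))
print("boss",W(330.3,162.2,.092),"outlet",W(320.8,143.3,.060))
print("probe",W(344.5,235,.088))
E
```

```text
dial ((553.505126953125, 220.8994903564453), 83.95806121826172)
arrow c [0.58107154 0.26492733] 106.48957853563111 81
stubtop [0.55361715 0.21293233 0.117     ] dialc [0.55244778 0.21980437 0.078     ] tip [0.58637534 0.28984459 0.078     ]
unit ((554.9840087890625, 183.7999267578125), (197.41114807128906, 251.01028442382812), 3.375332832336426)
port [0.55848596 0.09450924 0.105     ]
boss depth [ 0.63772764 -0.10540294  0.09080985] ((638.0081787109375, -105.62640380859375), (28.10358238220215, 28.335277557373047), 23.313812255859375)
boss [ 0.63678922 -0.10780426  0.092     ] outlet [ 0.69480422 -0.08435968  0.06      ]
probe [ 0.44649565 -0.1398478   0.088     ]
```

```bash
python3 - <<'E'
from h import *
P=np.load("P.npy"); p,d,m=load("top0.npz")
for n,(a,b,c,e) in dict(cab=(200,290,35,120),pen=(165,205,35,85),elb2=(270,325,180,230)).items():
    q=P[a:b,c:e].reshape(-1,3); q=q[(q[:,2]>.05)&(q[:,2]<.4)]; print(n,q.min(0).round(3),q.max(0).round(3),np.percentile(q[:,2],99).round(3))
print(world(m,d,196.9,193.9,.078),tool([.553,.22,.26]))
m=ctrl.camera_model("wrist");s=ctrl.get_state();T=np.linalg.inv(m['camera_from_world'])
print("cam in tool",np.array(s['eef_rot']).T@(T[:3,3]-s['ee_pos']),np.array(s['eef_rot']).T@T[:3,:3],m['fx'])
E
```

```text
cab [0.335 0.488 0.05 ] [0.544 0.63  0.136] 0.134
pen [0.54 0.57 0.05] [0.635 0.657 0.153] 0.151
elb2 [0.236 0.168 0.05 ] [0.342 0.269 0.131] 0.13
[0.56332411 0.24441218 0.078     ] [-8.184 -3.975 -0.169]
cam in tool [0.07219378 0.00138453 0.03032677] [[ 6.82013668e-05  9.59166257e-01  2.82842864e-01]
 [ 9.99999969e-01  1.98970025e-06 -2.47875506e-04]
 [-2.38316594e-04  2.82842872e-01 -9.59166228e-01]] 280.8915205340507
```

Emit:
jog_arm([
  {"x": -0.9, "y": -0.44, "spin": 0},
  {"x": -1.8, "y": -0.88, "spin": -1},
  {"x": -2.7, "y": -1.32, "spin": -3},
  {"x": -3.6, "y": -1.76, "spin": -5},
  {"x": -4.5, "y": -2.2, "spin": -7},
])

```text
schema error: expected keys x, y, z, spin
```

```bash
python3 - <<'E'
from h import *
s=ctrl.get_state();print(s['t'],s['ee_pos'],s['joint_positions'],yaw(np.array(s['eef_rot'])[:,1]),tool([.553,.22,.26]))
E
```

```text
0.1 [0.12646948 0.56084684 0.40429436] [-1.39069078  0.7070067  -0.02762421  1.48494911  0.02197923  0.95091981
 -0.07551739] 77.29005906369102 [-8.184 -3.975 -0.169]
```

Emit:
jog_arm([
  {"x": -0.9, "y": -0.44, "z": 0, "spin": 0},
  {"x": -1.8, "y": -0.88, "z": 0, "spin": -1},
  {"x": -2.7, "y": -1.32, "z": 0, "spin": -3},
  {"x": -3.6, "y": -1.76, "z": 0, "spin": -5},
  {"x": -4.5, "y": -2.2, "z": 0, "spin": -7},
])

```text
t: 0.72
ee_pos: [0.3621, 0.3714, 0.4046]
eef_rot: [[-0.923, -0.385, -0.0], [-0.385, 0.923, -0.0], [0.0, -0.0, -1.0]]
force: [0.1, 1.2, -0.3]
grip_width: 1.0
grasp_force: 0.0
```

```bash
python3 - <<'E'
from h import *
s=ctrl.get_state();print(s['t'],s['ee_pos'],s['joint_positions'],yaw(np.array(s['eef_rot'])[:,1]),tool([.553,.22,.26]))
E
```

```text
0.725 [0.36214872 0.37135997 0.40460325] [-0.71222464  0.6298392  -0.26550812  1.68448323  0.20638222  0.85493555
  0.90066335] 112.63014180510493 [-1.966 -3.552 -0.168]
```

Emit:
jog_arm([
  {"x": -0.45, "y": -0.8, "z": 0, "spin": 0},
  {"x": -0.9, "y": -1.6, "z": 0, "spin": 0},
  {"x": -1.35, "y": -2.45, "z": 0, "spin": 0},
  {"x": -1.97, "y": -3.55, "z": 0, "spin": 0},
  {"x": -1.97, "y": -3.55, "z": 0, "spin": 0},
])

```text
t: 1.35
ee_pos: [0.5534, 0.2171, 0.4039]
eef_rot: [[-0.927, -0.375, -0.0], [-0.375, 0.927, -0.002], [0.001, -0.002, -1.0]]
force: [-1.1, 1.2, 0.2]
grip_width: 0.998
grasp_force: 0.0
```

```bash
python3 - <<'E'
from h import *
s=ctrl.get_state();print(s['t'],s['ee_pos'],s['joint_positions'].round(3),np.abs(s['qd']).max())
p,d,m=snap("wrist"); cv2.imwrite("pics/w1.png",p[:,:,::-1]); np.savez("w1.npz",p=p,d=d,**{k:np.array(v) for k,v in m.items()})
E
```

```text
1.35 [0.55335968 0.21713143 0.4039116 ] [-0.288  0.748 -0.291  1.405  0.232  1.024  1.328] 0.1557784065940965
```

View pics/w1.png

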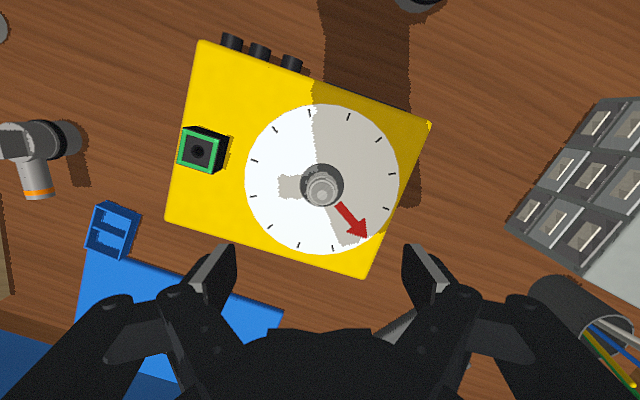

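```bash
python3 - <<'E'
from h import *
p,d,m=load("w1.npz"); W=lambda u,v,z:world(m,d,u,v,z)
hsv=cv2.cvtColor(p,cv2.COLOR_RGB2HSV); P=pts(m,d)
yel=(hsv[...,0]>18)&(hsv[...,0]<35)&(hsv[...,1]>150)&(abs(P[...,2]-.075)<.008)
def planar(mask,z): return np.array([W(u,v,z)[:2] for v,u in zip(*np.nonzero(mask))])
y=planar(yel,.075); print("unit",cv2.minAreaRect((y*1000).astype(np.float32)))
red=((hsv[...,0]<8)|(hsv[...,0]>172))&(hsv[...,1]>150)&(abs(P[...,2]-.078)<.01); red[:, :300]=0; r=planar(red,.078); e=np.linalg.eigh(np.cov(r.T))[1][:,1]; print("red",len(r),r.mean(0),yaw(e))
di=(hsv[...,1]<40)&(hsv[...,2]>120)&(abs(P[...,2]-.078)<.008); di[:90]=0;di[260:]=0;di[:,:240]=0;di[:,402:]=0
print("dial",cv2.minEnclosingCircle(cv2.convexHull((planar(di,.078)*1000).astype(np.float32))))
print("stub",W(321,187.5,.117),"tip",W(367,238,.078),"tail",W(337,204,.078),"port",W(199,151,.105),"portmouth d",world(m,d,187,140))
q=P[160:215,295:350].reshape(-1,3); b=q[q[:,2]>.112]; print("stubtop depth",len(b),b.mean(0),b[:,2].max())
g=(hsv[...,0]>50)&(hsv[...,0]<80)&(hsv[...,1]>120)&(abs(P[...,2]-.105)<.008); print("green",g.sum(),cv2.minAreaRect((planar(g,.105)*1000).astype(np.float32)))
E
```

```text
unit ((546.1114501953125, 338.5191650390625), (197.22146606445312, 550.6328735351562), 3.5041844844818115)
red 428 [0.58039461 0.27002868] 61.45798113594395
dial ((554.2536010742188, 221.09727478027344), 83.82622528076172)
stub [0.54797986 0.21823087 0.117     ] tip [0.59292126 0.29377591 0.078     ] tail [0.56810885 0.24580289 0.078     ] port [0.56116477 0.09809572 0.105     ] portmouth d [0.55523198 0.08505205 0.10554274]
stubtop depth 337 [0.55035305 0.21969771 0.12601618] 0.3736479368370731
green 624 ((584.3648071289062, 355.3935546875), (558.0491333007812, 38.44874572753906), 85.04476165771484)
```

```bash
python3 - <<'E'
from h import *
p,d,m=load("w1.npz"); W=lambda u,v,z:world(m,d,u,v,z); P=pts(m,d)
q=P[160:215,295:350].reshape(-1,3)
for a in (.085,.095,.105,.112):
    b=q[(q[:,2]>a)&(q[:,2]<a+.01)]; print(a,len(b),b.min(0).round(4),b.max(0).round(4),((b.min(0)+b.max(0))/2).round(4))
q=P[120:180,170:235].reshape(-1,3); b=q[abs(q[:,2]-.105)<.005]; print("port",len(b),cv2.minAreaRect((b[:,:2]*1000).astype(np.float32)))
a=cv2.resize(p[150:220,285:355],None,fx=6,fy=6,interpolation=cv2.INTER_CUBIC);b=cv2.resize(p[115:185,165:235],None,fx=5.4,fy=6,interpolation=cv2.INTER_CUBIC)
cv2.imwrite("pics/c2.png",np.hstack([a,b])[:,:,::-1])
E
```

```text
0.085 58 [0.5386 0.2055 0.0854] [0.5551 0.2319 0.0949] [0.5468 0.2187 0.0902]
0.095 170 [0.5387 0.2053 0.0951] [0.5683 0.237  0.105 ] [0.5535 0.2212 0.1001]
0.105 446 [0.5385 0.2074 0.1051] [0.5699 0.2357 0.115 ] [0.5542 0.2216 0.11  ]
0.112 323 [0.5437 0.2111 0.112 ] [0.5642 0.2312 0.1193] [0.5539 0.2212 0.1156]
port 1489 ((561.9144287109375, 96.39009857177734), (36.48634338378906, 36.968318939208984), 3.473332405090332)
```

View pics/c2.png

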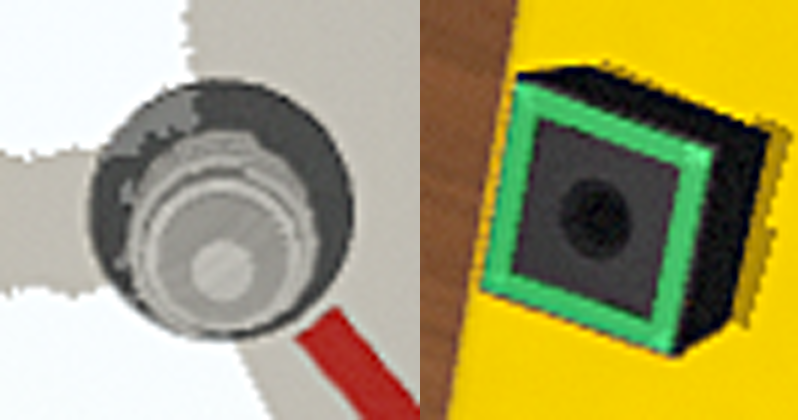

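Nose of the stub is at wrist pixel (322,195) and the port hole at (198,151). The stub is at (0.554, 0.221) and the port at (0.562, 0.096), 125 mm apart as given. Now to the elbow.

```bash
python3 - <<'E'
from h import *
p,d,m=load("w1.npz");print(world(m,d,322,195,.117))
print(tool([.637,-.1065,.2]))
E
```

```text
[0.55444713 0.22188908 0.117     ]
[ 0.731 -5.529  0.828]
```

Emit:
jog_arm([
  {"x": 0.13, "y": -1.0, "z": 0, "spin": 0},
  {"x": 0.26, "y": -2.0, "z": 0, "spin": 0},
  {"x": 0.4, "y": -3.0, "z": 0, "spin": 0},
  {"x": 0.53, "y": -4.0, "z": 0.1, "spin": 0},
  {"x": 0.66, "y": -5.0, "z": 0.3, "spin": 0},
])

```text
t: 2.02
ee_pos: [0.6283, -0.0726, 0.3869]
eef_rot: [[-0.925, -0.381, 0.001], [-0.381, 0.925, 0.001], [-0.001, 0.0, -1.0]]
force: [0.7, 0.8, 0.8]
grip_width: 1.004
grasp_force: 0.0
```

Emit:
jog_arm([
  {"x": 0.07, "y": -0.53, "z": 0.3, "spin": 0},
  {"x": 0.07, "y": -0.53, "z": 0.5, "spin": 0},
  {"x": 0.07, "y": -0.53, "z": 0.5, "spin": 0},
])

```text
t: 2.4
ee_pos: [0.6361, -0.1014, 0.3561]
eef_rot: [[-0.925, -0.381, -0.001], [-0.381, 0.925, 0.001], [0.001, 0.002, -1.0]]
force: [0.5, 0.2, -0.0]
grip_width: 0.999
grasp_force: 0.0
```

```bash
python3 - <<'E'
from h import *
s=ctrl.get_state();print(s['t'],s['ee_pos'],s['joint_positions'].round(3),np.abs(s['qd']).max(),yaw(np.array(s['eef_rot'])[:,1]))
p,d,m=snap("wrist"); np.savez("w2.npz",p=p,d=d,**{k:np.array(v) for k,v in m.items()})
P=pts(m,d); ok=(P[...,2]>.085)&(P[...,2]<.1)&(np.hypot(P[...,0]-.637,P[...,1]+.106)<.03)
b=P[ok]; print(len(b),np.median(b[:,2]),cv2.minAreaRect((b[:,:2]*1000).astype(np.float32)))
hsv=cv2.cvtColor(p,cv2.COLOR_RGB2HSV); o=(hsv[...,0]>5)&(hsv[...,0]<20)&(hsv[...,1]>150)&(hsv[...,2]>150)&(P[...,2]>.03)&(P[...,2]<.08)&(np.hypot(P[...,0]-.637,P[...,1]+.106)<.1)
q=P[o]; print("orange",len(q),q.mean(0)); print(tool([.637,-.1065,.086]))
cv2.imwrite("pics/w2.png",p[:,:,::-1])
E
```

```text
2.4 [ 0.63611599 -0.10135092  0.35612965] [ 0.247  0.884 -0.324  1.26   0.287  1.044  1.851] 0.02383151946153615 112.39776129502995
1051 0.09243584324216453 ((639.3921508789062, -107.2711181640625), (28.489355087280273, 27.940731048583984), 22.49274444580078)
orange 127 [ 0.69229329 -0.0862445   0.06322525]
[ 0.023 -0.089  1.938]
```

View pics/w2.png

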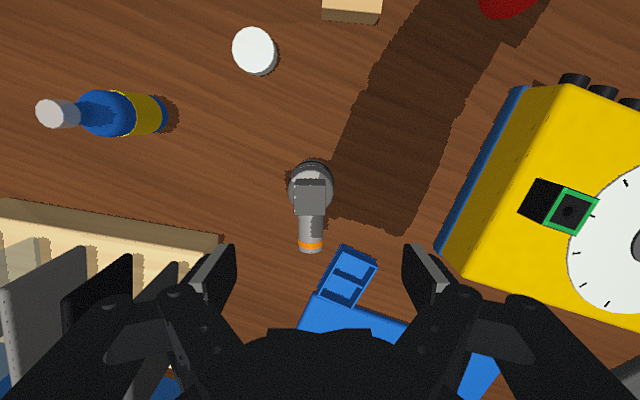

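Emit:
jog_arm([
  {"x": -0.01, "y": -0.12, "z": 0.6, "spin": 0},
  {"x": -0.01, "y": -0.12, "z": 1.2, "spin": 0},
  {"x": -0.01, "y": -0.12, "z": 1.7, "spin": 0},
  {"x": -0.01, "y": -0.12, "z": 1.94, "spin": 0},
  {"x": -0.01, "y": -0.12, "z": 1.94, "spin": 0},
])

```text
t: 3.08
ee_pos: [0.6397, -0.1088, 0.2406]
eef_rot: [[-0.925, -0.38, -0.0], [-0.38, 0.925, 0.0], [0.0, 0.0, -1.0]]
force: [0.4, -0.1, 0.4]
grip_width: 0.998
grasp_force: 0.0
```

Emit:
jog_arm([
  {"x": 0, "y": 0, "z": 0, "spin": 0},
  {"x": 0, "y": 0, "z": 0, "spin": 0},
  {"x": 0, "y": 0, "z": 0, "spin": 0},
  {"x": 0, "y": 0, "z": 0, "spin": 0},
  {"x": 0, "y": 0, "z": 0, "spin": 0},
], fingers=0, grip_force=40)

```text
t: 3.7
ee_pos: [0.6397, -0.1095, 0.2409]
eef_rot: [[-0.925, -0.379, 0.001], [-0.379, 0.925, -0.0], [-0.001, -0.0, -1.0]]
force: [-0.4, 0.5, 6.0]
grip_width: 0.323
grasp_force: 42.5
```

```bash
python3 - <<'E'
from h import *
s=ctrl.get_state();print(s['t'],s['ee_pos'],s['grip_width'],s['grasp_force'],s['joint_positions'].round(2))
print(tool([.637,-.1065,.086]))
E
```

```text
3.7 [ 0.63972413 -0.10954538  0.24085078] 0.3234763929957469 42.495025992393494 [ 0.25  1.03 -0.29  1.34  0.34  0.82  1.82]
[0.024 0.065 0.002]
```

Emit:
jog_arm([
  {"x": 0, "y": 0, "z": -0.5, "spin": 0},
  {"x": 0, "y": 0, "z": -1.2, "spin": 1},
  {"x": 0, "y": 0, "z": -2.0, "spin": 3},
  {"x": -0.05, "y": 0.4, "z": -2.35, "spin": 5},
  {"x": -0.17, "y": 1.24, "z": -2.35, "spin": 7},
])

```text
t: 4.32
ee_pos: [0.6207, -0.0376, 0.3828]
eef_rot: [[-0.973, 0.229, 0.003], [0.229, 0.973, -0.001], [-0.003, -0.0, -1.0]]
force: [1.8, 1.6, -2.8]
grip_width: 0.318
grasp_force: 41.6
```

```bash
python3 - <<'E'
from h import *
s=ctrl.get_state();print(s['t'],s['ee_pos'],s['joint_positions'].round(2),yaw(np.array(s['eef_rot'])[:,1]))
print(tool([.5542,.2214,.226]))
E
```

```text
4.325 [ 0.62071468 -0.03759257  0.38276743] [ 0.08  0.81 -0.15  1.33  0.13  1.01  1.25] 76.77627977399118
[2.074 3.949 0.028]
```

Emit:
jog_arm([
  {"x": 0.42, "y": 0.8, "z": 0, "spin": 2},
  {"x": 0.84, "y": 1.6, "z": 0, "spin": 4},
  {"x": 1.26, "y": 2.4, "z": 0, "spin": 6},
  {"x": 1.68, "y": 3.2, "z": 0, "spin": 8},
  {"x": 2.07, "y": 3.95, "z": 0, "spin": 9.7},
])

```text
t: 4.95
ee_pos: [0.551, 0.2235, 0.3813]
eef_rot: [[-0.477, 0.879, -0.0], [0.879, 0.477, 0.0], [0.0, -0.0, -1.0]]
force: [0.7, 1.1, -1.2]
grip_width: 0.324
grasp_force: 41.6
```

Emit:
jog_arm([
  {"x": 0, "y": 0, "z": 0, "spin": 0},
  {"x": 0, "y": 0, "z": 0, "spin": 0},
  {"x": 0, "y": 0, "z": 0, "spin": 0},
])

```text
t: 5.32
ee_pos: [0.5522, 0.2205, 0.3814]
eef_rot: [[-0.481, 0.877, 0.0], [0.877, 0.481, -0.0], [-0.0, -0.0, -1.0]]
force: [0.3, -0.1, -0.7]
grip_width: 0.322
grasp_force: 41.6
```

```bash
python3 - <<'E'
from h import *
s=ctrl.get_state();print(s['t'],s['ee_pos'],s['joint_positions'].round(2),yaw(np.array(s['eef_rot'])[:,1]),s['force'])
R=np.array(s['eef_rot']); print(R, tool([.5542,.2214,.226]))
# elbow by scene cam depth
for n in("wrist","top"):
    p,d,m=snap(n); P=pts(m,d)
    if n=="top": b=P[(P[...,2]>.12)&(np.hypot(P[...,0]-.554,P[...,1]-.221)<.1)]; 
    else: cv2.imwrite("pics/w3.png",p[:,:,::-1])
    np.savez(f"{n}3.npz",p=p,d=d,**{k:np.array(v) for k,v in m.items()})
E
```

```text
5.325 [0.55218929 0.22049045 0.38135046] [-0.5   0.77  0.14  1.44 -0.12  0.94  0.17] 28.73153817529028 [ 0.30327572 -0.09821517 -0.71175274]
[[-4.80706262e-01  8.76881684e-01  3.62183795e-05]
 [ 8.76881615e-01  4.80706240e-01 -3.80011313e-04]
 [-3.50635361e-04 -1.50914587e-04 -9.99999927e-01]] [-0.002  0.037  0.011]
```

View pics/w3.png

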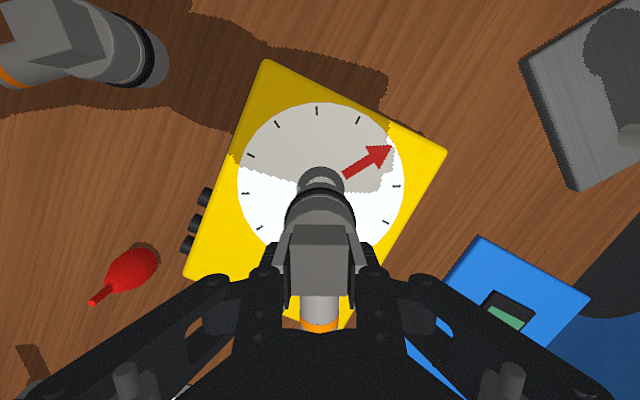

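Emit:
jog_arm([
  {"x": 0.01, "y": 0.03, "z": 0.1, "spin": 0},
  {"x": 0.01, "y": 0.03, "z": 0.2, "spin": 0},
  {"x": 0.01, "y": 0.03, "z": 0.3, "spin": 0},
  {"x": 0.01, "y": 0.03, "z": 0.4, "spin": 0},
  {"x": 0.01, "y": 0.03, "z": 0.48, "spin": 0},
])

```text
t: 6.05
ee_pos: [0.5531, 0.2231, 0.352]
eef_rot: [[-0.482, 0.876, -0.0], [0.876, 0.482, -0.0], [-0.0, -0.0, -1.0]]
force: [0.3, 0.0, -1.3]
grip_width: 0.321
grasp_force: 41.6
```

Emit:
jog_arm([
  {"x": -0.02, "y": 0, "z": 0.04, "spin": 0},
  {"x": -0.02, "y": 0, "z": 0.08, "spin": 0},
  {"x": -0.02, "y": 0, "z": 0.11, "spin": 0},
  {"x": -0.02, "y": 0, "z": 0.14, "spin": 0},
  {"x": -0.02, "y": 0, "z": 0.14, "spin": 0},
])

```text
t: 6.68
ee_pos: [0.5537, 0.222, 0.344]
eef_rot: [[-0.482, 0.876, -0.0], [0.876, 0.482, -0.0], [-0.0, -0.0, -1.0]]
force: [0.7, -0.1, -1.6]
grip_width: 0.317
grasp_force: 41.6
```

Emit:
jog_arm([
  {"x": 0, "y": 0, "z": 0.03, "spin": 0},
  {"x": 0, "y": 0, "z": 0.06, "spin": 0},
  {"x": 0, "y": 0, "z": 0.08, "spin": 0},
  {"x": 0, "y": 0, "z": 0.08, "spin": 0},
])

```text
t: 7.18
ee_pos: [0.5537, 0.2218, 0.3391]
eef_rot: [[-0.481, 0.876, -0.0], [0.876, 0.481, -0.0], [-0.0, -0.001, -1.0]]
force: [-0.9, -2.9, -2.6]
grip_width: 0.319
grasp_force: 41.4
```

Emit:
jog_arm([
  {"x": 0, "y": 0, "z": 0.01, "spin": 0},
  {"x": 0, "y": 0, "z": 0.01, "spin": 0},
  {"x": 0, "y": 0, "z": 0, "spin": 0},
  {"x": 0, "y": 0, "z": 0, "spin": -0.5},
  {"x": 0, "y": 0, "z": 0, "spin": -1},
], fingers=0.9)

```text
t: 7.8
ee_pos: [0.5537, 0.222, 0.3393]
eef_rot: [[-0.559, 0.829, 0.0], [0.829, 0.559, -0.0], [-0.0, 0.0, -1.0]]
force: [-0.2, -0.0, 0.1]
grip_width: 0.9
grasp_force: 0.0
```

```bash
python3 - <<'E'
from h import *
s=ctrl.get_state();print(s['t'],s['grip_width'],yaw(np.array(s['eef_rot'])[:,1]))
p,d,m=snap("wrist"); np.savez("w4.npz",p=p,d=d,**{k:np.array(v) for k,v in m.items()})
P=pts(m,d); ok=(P[...,2]>.165)&(P[...,2]<.22)&(np.hypot(P[...,0]-.554,P[...,1]-.2215)<.022)
b=P[ok]; print(len(b),np.percentile(b[:,2],[5,50,90,95,99]),cv2.minAreaRect((b[b[:,2]>np.percentile(b[:,2],90)-.003][:,:2]*1000).astype(np.float32)))
E
```

```text
7.8 0.9004877437472909 33.986184746366234
4128 [0.16890963 0.19007345 0.19097573 0.19121549 0.19155452] ((552.6475830078125, 223.44224548339844), (28.079458236694336, 29.025972366333008), 28.790695190429688)
```

Emit:
jog_arm([
  {"x": 0, "y": 0, "z": 0, "spin": -2.1},
  {"x": 0, "y": 0, "z": 0, "spin": -4.2},
  {"x": 0, "y": 0, "z": 0, "spin": -6.3},
  {"x": 0, "y": 0, "z": 0, "spin": -8.4},
  {"x": 0, "y": 0, "z": 0, "spin": -10.5},
])

```text
t: 8.48
ee_pos: [0.5537, 0.2219, 0.3393]
eef_rot: [[-0.998, 0.058, 0.0], [0.058, 0.998, -0.0], [-0.0, -0.0, -1.0]]
force: [0.1, -0.6, -0.7]
grip_width: 0.896
grasp_force: 0.0
```

Emit:
jog_arm([
  {"x": 0, "y": 0, "z": 0, "spin": -2.1},
  {"x": 0, "y": 0, "z": 0, "spin": -4.2},
  {"x": 0, "y": 0, "z": 0, "spin": -6.4},
  {"x": 0, "y": 0, "z": 0, "spin": -6.4},
  {"x": 0, "y": 0, "z": 0, "spin": -6.4},
])

```text
t: 9.1
ee_pos: [0.5537, 0.2219, 0.3393]
eef_rot: [[-0.882, -0.47, -0.0], [-0.47, 0.882, -0.0], [0.0, -0.0, -1.0]]
force: [0.0, 0.6, 0.2]
grip_width: 0.9
grasp_force: 0.0
```

```bash
python3 - <<'E'
from h import *
s=ctrl.get_state();print(s['t'],s['ee_pos'],s['joint_positions'].round(2),yaw(np.array(s['eef_rot'])[:,1]))
E
```

```text
9.1 [0.55370414 0.22193256 0.33928499] [-0.28  0.83 -0.32  1.48  0.31  0.88  1.36] 118.05601043052427
```

Emit:
jog_arm([
  {"x": 0, "y": 0, "z": 0, "spin": 0},
  {"x": 0, "y": 0, "z": 0, "spin": 0},
  {"x": 0, "y": 0, "z": 0, "spin": 0},
  {"x": 0, "y": 0, "z": 0, "spin": 0},
  {"x": 0, "y": 0, "z": 0, "spin": 1},
], fingers=0, grip_force=40)

```text
t: 9.72
ee_pos: [0.5538, 0.2219, 0.3393]
eef_rot: [[-0.919, -0.394, 0.0], [-0.394, 0.919, 0.0], [-0.0, 0.0, -1.0]]
force: [0.2, -0.5, 0.4]
grip_width: 0.319
grasp_force: 43.7
```

Emit:
jog_arm([
  {"x": 0, "y": 0, "z": 0.004, "spin": 2},
  {"x": 0, "y": 0, "z": 0.012, "spin": 4},
  {"x": 0, "y": 0, "z": 0.019, "spin": 6},
  {"x": 0, "y": 0, "z": 0.027, "spin": 8},
  {"x": 0, "y": 0, "z": 0.034, "spin": 10},
])

```text
t: 10.35
ee_pos: [0.5536, 0.2221, 0.3372]
eef_rot: [[-0.891, 0.455, -0.0], [0.455, 0.891, -0.0], [0.0, -0.0, -1.0]]
force: [0.5, 1.1, -1.1]
grip_width: 0.318
grasp_force: 43.6
```

Emit:
jog_arm([
  {"x": 0, "y": 0, "z": 0.007, "spin": 2},
  {"x": 0, "y": 0, "z": 0.015, "spin": 4},
  {"x": 0, "y": 0, "z": 0.022, "spin": 6},
  {"x": 0, "y": 0, "z": 0.03, "spin": 8},
  {"x": 0, "y": 0, "z": 0.037, "spin": 10},
])

```text
t: 10.98
ee_pos: [0.5537, 0.222, 0.3351]
eef_rot: [[-0.224, 0.975, 0.0], [0.975, 0.224, 0.0], [-0.0, 0.0, -1.0]]
force: [0.4, -0.2, -0.1]
grip_width: 0.318
grasp_force: 43.6
```

Emit:
jog_arm([
  {"x": 0, "y": 0, "z": 0.007, "spin": 2},
  {"x": 0, "y": 0, "z": 0.015, "spin": 4},
  {"x": 0, "y": 0, "z": 0.022, "spin": 6},
  {"x": 0, "y": 0, "z": 0.03, "spin": 8},
  {"x": 0, "y": 0, "z": 0.037, "spin": 10},
])

```text
t: 11.6
ee_pos: [0.5539, 0.2218, 0.3329]
eef_rot: [[0.603, 0.798, 0.001], [0.798, -0.603, -0.0], [0.0, 0.001, -1.0]]
force: [1.3, -1.5, -0.6]
grip_width: 0.317
grasp_force: 43.5
```

```bash
python3 - <<'E'
from h import *
s=ctrl.get_state();print(s['t'],s['ee_pos'],s['joint_positions'].round(2),yaw(np.array(s['eef_rot'])[:,1]),s['wrist_torque'])
E
```

```text
11.6 [0.55389449 0.22182321 0.33288211] [-0.65  0.87  0.46  1.5  -0.46  0.87 -0.68] -37.05231320299599 [-0.448325   -0.53934617  0.03789574]
```

Emit:
jog_arm([
  {"x": 0, "y": 0, "z": 0.007, "spin": 2},
  {"x": 0, "y": 0, "z": 0.015, "spin": 4},
  {"x": 0, "y": 0, "z": 0.022, "spin": 6},
  {"x": 0, "y": 0, "z": 0.03, "spin": 8},
  {"x": 0, "y": 0, "z": 0.037, "spin": 10},
])

```text
t: 12.22
ee_pos: [0.5539, 0.2217, 0.3307]
eef_rot: [[0.999, 0.051, 0.001], [0.051, -0.999, -0.001], [0.001, 0.001, -1.0]]
force: [1.5, -3.2, -1.4]
grip_width: 0.317
grasp_force: 43.6
```

Emit:
jog_arm([
  {"x": 0, "y": 0, "z": 0.007, "spin": 2},
  {"x": 0, "y": 0, "z": 0.015, "spin": 4},
  {"x": 0, "y": 0, "z": 0.022, "spin": 6.2},
  {"x": 0, "y": 0, "z": 0.022, "spin": 6.2},
  {"x": 0, "y": 0, "z": 0.022, "spin": 6.2},
])

```text
t: 12.85
ee_pos: [0.5537, 0.2217, 0.3292]
eef_rot: [[0.887, -0.462, -0.0], [-0.462, -0.887, -0.001], [0.0, 0.001, -1.0]]
force: [0.9, -4.1, -1.1]
grip_width: 0.322
grasp_force: 43.6
```

```bash
python3 - <<'E'
from h import *
s=ctrl.get_state();print(s['t'],s['ee_pos'],s['joint_positions'].round(2),yaw(np.array(s['eef_rot'])[:,1]))
p,d,m=snap("top"); np.savez("t5.npz",p=p,d=d,**{k:np.array(v) for k,v in m.items()})
p,d,m=snap("wrist"); np.savez("w5.npz",p=p,d=d,**{k:np.array(v) for k,v in m.items()})
cv2.imwrite("pics/w5.png",p[:,:,::-1])
E
```

```text
12.85 [0.55369282 0.22172868 0.32924051] [-0.79  0.98  0.84  1.51 -0.81  1.02 -1.79] -117.48804252234663
```

View pics/w5.png

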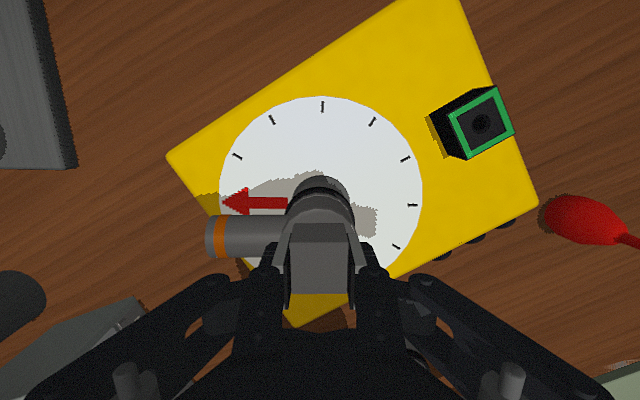

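The outlet (210–285, 237) lies parallel to the arrow (222–288, 203). I'll release and lift clear.

Emit:
jog_arm([
  {"x": 0, "y": 0, "z": 0, "spin": 0},
  {"x": 0, "y": 0, "z": 0, "spin": 0},
  {"x": 0, "y": 0, "z": -0.05, "spin": 0},
  {"x": 0, "y": 0, "z": -0.5, "spin": 0},
  {"x": 0, "y": 0, "z": -1.1, "spin": 0},
], fingers=0.8)

```text
t: 13.58
ee_pos: [0.5535, 0.2221, 0.3959]
eef_rot: [[0.885, -0.465, -0.001], [-0.465, -0.885, -0.001], [-0.001, 0.001, -1.0]]
force: [-0.6, 0.4, 0.8]
grip_width: 0.8
grasp_force: 0.0
```

```bash
python3 - <<'E'
from h import *
s=ctrl.get_state();print(s['t'],s['ee_pos'])
p,d,m=snap("wrist"); P=pts(m,d); np.savez("w6.npz",p=p,d=d,**{k:np.array(v) for k,v in m.items()})
b=P[(P[...,2]>.165)&(P[...,2]<.2)&(np.hypot(P[...,0]-.554,P[...,1]-.2215)<.03)]; print(len(b),np.median(b[:,2]),cv2.minAreaRect((b[:,:2]*1000).astype(np.float32)))
hsv=cv2.cvtColor(p,cv2.COLOR_RGB2HSV); r=np.hypot(P[...,0]-.554,P[...,1]-.2215)
o=(hsv[...,0]>5)&(hsv[...,0]<18)&(hsv[...,1]>130)&(hsv[...,2]>100)&(r<.08)&(P[...,2]>.11); q=P[o]; print("orange",len(q),q.mean(0),yaw(q.mean(0)-[.554,.2215,0]))
print("probe",tool([.4465,-.139,.2]))
E
```

```text
13.575 [0.55354775 0.22213393 0.39587779]
1677 0.1797453439591807 ((552.5603637695312, 223.18264770507812), (28.049650192260742, 28.56306266784668), 62.34744644165039)
orange 361 [0.59465163 0.24320203 0.22620525] 28.095702673224114
probe [1.196 6.163 0.754]
```

Emit:
jog_arm([
  {"x": 0.18, "y": 0.95, "z": 0, "spin": -2},
  {"x": 0.37, "y": 1.9, "z": 0, "spin": -4},
  {"x": 0.56, "y": 2.85, "z": 0, "spin": -6},
  {"x": 0.75, "y": 3.8, "z": 0, "spin": -8},
  {"x": 0.93, "y": 4.75, "z": 0, "spin": -10},
])

```text
t: 14.25
ee_pos: [0.4698, -0.0577, 0.3956]
eef_rot: [[0.923, 0.385, 0.001], [0.385, -0.923, -0.0], [0.001, 0.0, -1.0]]
force: [0.4, -1.3, -0.5]
grip_width: 0.796
grasp_force: 0.0
```

```bash
python3 - <<'E'
from h import *
s=ctrl.get_state();print(s['t'],s['ee_pos'],s['joint_positions'].round(2),yaw(np.array(s['eef_rot'])[:,1]));print("probe",tool([.4465,-.139,.2]))
E
```

```text
14.25 [ 0.46982441 -0.05772872  0.39558554] [-0.27  0.64  0.59  1.87 -0.49  0.78 -0.59] -67.33354716579761
probe [-0.883  1.099  0.681]
```

Emit:
jog_arm([
  {"x": -0.5, "y": 0.6, "z": 0.1, "spin": 0},
  {"x": -0.88, "y": 1.1, "z": 0.4, "spin": 0},
  {"x": -0.88, "y": 1.1, "z": 0.4, "spin": 0},
  {"x": -0.88, "y": 1.1, "z": 0.4, "spin": 0},
])

```text
t: 14.75
ee_pos: [0.447, -0.1369, 0.3715]
eef_rot: [[0.925, 0.38, 0.0], [0.38, -0.925, 0.0], [0.0, -0.0, -1.0]]
force: [0.1, -0.5, -0.6]
grip_width: 0.802
grasp_force: 0.0
```

```bash
python3 - <<'E'
from h import *
s=ctrl.get_state();print(s['t'],s['ee_pos'],np.abs(s['qd']).max())
p,d,m=snap("wrist"); P=pts(m,d); np.savez("w7.npz",p=p,d=d,**{k:np.array(v) for k,v in m.items()})
r=np.hypot(P[...,0]-.4465,P[...,1]+.139); b=P[(r<.015)&(P[...,2]>.08)&(P[...,2]<.1)]; print(len(b),b[:,2].max(),b.mean(0),(b.min(0)+b.max(0))/2,np.ptp(b,0))
print(tool([.4465,-.139,.074]))
cv2.imwrite("pics/w7.png",p[:,:,::-1])
E
```

```text
14.75 [ 0.44698282 -0.13685156  0.37149729] 0.023189402793474753
188 0.0899710420946973 [ 0.44959109 -0.14162243  0.08769432] [ 0.44906714 -0.14194691  0.08507856] [0.0133621  0.01334243 0.00978496]
[-0.027  0.035  2.381]
```

View pics/w7.png

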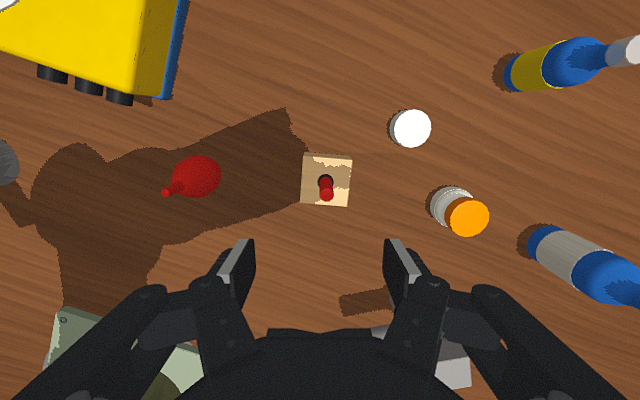

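Emit:
jog_arm([
  {"x": 0, "y": 0.09, "z": 0.7, "spin": 0},
  {"x": 0, "y": 0.09, "z": 1.4, "spin": 0},
  {"x": 0, "y": 0.09, "z": 2.1, "spin": 0},
  {"x": 0, "y": 0.09, "z": 2.37, "spin": 0},
  {"x": 0, "y": 0.09, "z": 2.37, "spin": 0},
])

```text
t: 15.42
ee_pos: [0.449, -0.1417, 0.2286]
eef_rot: [[0.925, 0.38, -0.001], [0.38, -0.925, 0.001], [-0.001, -0.001, -1.0]]
force: [1.0, -0.1, 0.3]
grip_width: 0.803
grasp_force: 0.0
```

Emit:
jog_arm([
  {"x": 0, "y": 0, "z": 0, "spin": 0},
  {"x": 0, "y": 0, "z": 0, "spin": 0},
  {"x": 0, "y": 0, "z": 0, "spin": 0},
  {"x": 0, "y": 0, "z": 0, "spin": 0},
  {"x": 0, "y": 0, "z": 0, "spin": 0},
], fingers=0, grip_force=30)

```text
t: 16.05
ee_pos: [0.4489, -0.1423, 0.2294]
eef_rot: [[0.925, 0.379, 0.001], [0.379, -0.925, -0.0], [0.0, 0.0, -1.0]]
force: [0.0, 1.2, 6.9]
grip_width: 0.154
grasp_force: 30.1
```

Emit:
jog_arm([
  {"x": 0, "y": 0, "z": -0.5, "spin": 0},
  {"x": 0, "y": 0, "z": -1.2, "spin": 0},
  {"x": 0, "y": 0, "z": -2.0, "spin": 0},
  {"x": 0.6, "y": -0.55, "z": -2.0, "spin": 0},
  {"x": 1.3, "y": -1.2, "z": -2.0, "spin": 0},
])

```text
t: 16.68
ee_pos: [0.494, -0.0453, 0.3497]
eef_rot: [[0.926, 0.378, 0.001], [0.378, -0.926, -0.0], [0.001, 0.001, -1.0]]
force: [0.0, 0.2, -0.1]
grip_width: 0.153
grasp_force: 29.7
```

Emit:
jog_arm([
  {"x": 0.65, "y": -0.6, "z": 0, "spin": 0},
  {"x": 1.3, "y": -1.2, "z": 0, "spin": 0},
  {"x": 1.95, "y": -1.77, "z": 0, "spin": 0},
  {"x": 1.95, "y": -1.77, "z": 0, "spin": 0},
  {"x": 1.95, "y": -1.77, "z": 0, "spin": 0},
])

```text
t: 17.3
ee_pos: [0.5614, 0.096, 0.349]
eef_rot: [[0.925, 0.379, -0.0], [0.379, -0.925, -0.001], [-0.001, 0.0, -1.0]]
force: [0.3, -0.1, 0.3]
grip_width: 0.15
grasp_force: 29.7
```

```bash
python3 - <<'E'
from h import *
s=ctrl.get_state();print(s['t'],s['ee_pos'],s['grip_width'],np.abs(s['qd']).max())
p,d,m=snap("wrist"); P=pts(m,d); np.savez("w8.npz",p=p,d=d,**{k:np.array(v) for k,v in m.items()})
# port plane
b=P[(abs(P[...,2]-.105)<.005)&(np.hypot(P[...,0]-.562,P[...,1]-.096)<.035)]; print("port",len(b),cv2.minAreaRect((b[:,:2]*1000).astype(np.float32)))
p2,d2,m2=snap("scene"); np.savez("s8.npz",p=p2,d=d2,**{k:np.array(v) for k,v in m2.items()})
print(tool([.5619,.0964,.16]))
K=np.array([[m2['fx'],0,m2['cx']],[0,m2['fy'],m2['cy']],[0,0,1.]])
a=cv2.resize(p[60:360,160:480],(426,400)); c=cv2.resize(p2[150:220,370:440],(370,400),interpolation=cv2.INTER_CUBIC)
cv2.imwrite("pics/c8.png",np.hstack([a,c])[:,:,::-1])
E
```

```text
17.3 [0.56137421 0.09599055 0.3490003 ] 0.15012111785654492 0.019427340513240514
port 1704 ((561.724609375, 96.76980590820312), (36.84072494506836, 36.14847946166992), 3.451678991317749)
[ 0.014 -0.012  0.576]
```

View pics/c8.png

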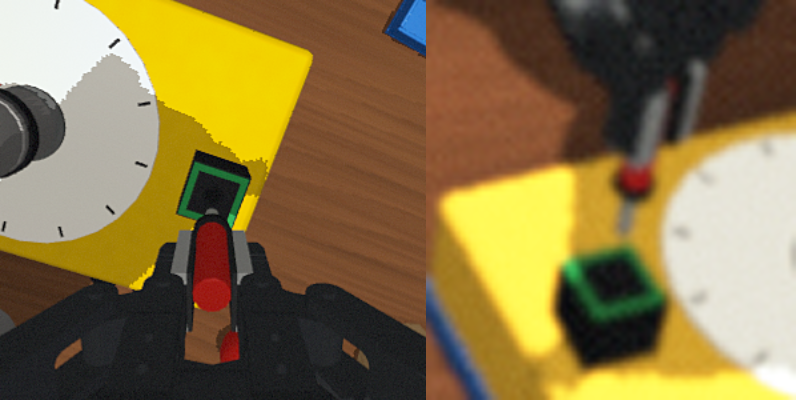

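```bash
python3 - <<'E'
from h import *
p,d,m=load("w8.npz")
print(world(m,d,320,217,.1286),world(m,d,319.2,279.8,.2076))
R=np.array(ctrl.get_state()['eef_rot']);e=np.array(ctrl.get_state()['ee_pos'])
for u,v,z in((320,217,.1286),(319.2,279.8,.2076)): print(R.T@(world(m,d,u,v,z)-e))
a=cv2.resize(p[190:310,280:360],None,fx=5,fy=5,interpolation=cv2.INTER_CUBIC); cv2.imwrite("pics/c9.png",a[:,:,::-1])
E
```

```text
[0.56202956 0.09655789 0.1286    ] [0.56134433 0.09705237 0.2076    ]
[ 0.0010343  -0.00084851  0.2206606 ]
[ 0.00057009 -0.00154669  0.14166053]
```

View pics/c9.png

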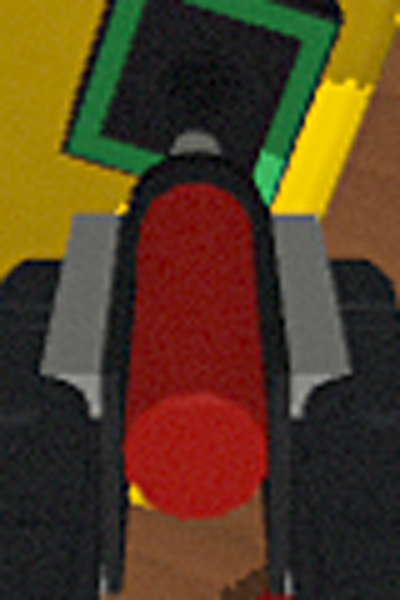

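Emit:
jog_arm([
  {"x": 0, "y": 0, "z": 0.12, "spin": 0},
  {"x": 0, "y": 0, "z": 0.25, "spin": 0},
  {"x": 0, "y": 0, "z": 0.38, "spin": 0},
  {"x": 0, "y": 0, "z": 0.48, "spin": 0},
  {"x": 0, "y": 0, "z": 0.5, "spin": 0},
])

```text
t: 18.02
ee_pos: [0.5616, 0.0964, 0.3187]
eef_rot: [[0.925, 0.379, -0.0], [0.379, -0.925, -0.0], [-0.0, 0.0, -1.0]]
force: [0.9, -0.4, -0.4]
grip_width: 0.151
grasp_force: 29.6
```

Entered freely; continuing.

Emit:
jog_arm([
  {"x": 0, "y": 0, "z": 0.08, "spin": 0},
  {"x": 0, "y": 0, "z": 0.16, "spin": 0},
  {"x": 0, "y": 0, "z": 0.22, "spin": 0},
  {"x": 0, "y": 0, "z": 0.28, "spin": 0},
  {"x": 0, "y": 0, "z": 0.3, "spin": 0},
])

```text
t: 18.65
ee_pos: [0.5617, 0.0964, 0.3009]
eef_rot: [[0.925, 0.379, 0.0], [0.379, -0.925, -0.0], [-0.0, 0.0, -1.0]]
force: [1.0, -1.5, 0.6]
grip_width: 0.152
grasp_force: 29.7
```

Emit:
jog_arm([
  {"x": 0, "y": 0, "z": 0.02, "spin": 0},
  {"x": 0, "y": 0, "z": 0.03, "spin": 0},
  {"x": 0, "y": 0, "z": 0.03, "spin": 0},
])

```text
t: 19.02
ee_pos: [0.5617, 0.0964, 0.3003]
eef_rot: [[0.925, 0.379, 0.001], [0.379, -0.925, 0.0], [0.001, 0.0, -1.0]]
force: [-2.7, -1.7, 18.5]
grip_width: 0.151
grasp_force: 31.6
```

Emit:
jog_arm([
  {"x": 0, "y": 0, "z": 0, "spin": 0},
  {"x": 0, "y": 0, "z": 0, "spin": 0},
  {"x": 0, "y": 0, "z": -0.05, "spin": 0},
  {"x": 0, "y": 0, "z": -0.6, "spin": 0},
  {"x": 0, "y": 0, "z": -1.4, "spin": 0},
], fingers=0.6)

```text
t: 19.65
ee_pos: [0.5614, 0.0965, 0.3838]
eef_rot: [[0.925, 0.379, -0.002], [0.379, -0.925, -0.001], [-0.002, -0.0, -1.0]]
force: [-0.0, 0.1, 0.2]
grip_width: 0.6
grasp_force: 0.0
```

```bash
python3 - <<'E'
from h import *
s=ctrl.get_state();print(s['t'],s['ee_pos'],s['grip_width'])
p,d,m=snap("wrist"); P=pts(m,d); r=np.hypot(P[...,0]-.5618,P[...,1]-.0966); b=P[(r<.012)&(P[...,2]>.15)&(P[...,2]<.2)]; print("probe top",len(b),np.median(b,0),b[:,2].max())
b=P[(abs(P[...,2]-.18)<.006)&(np.hypot(P[...,0]-.554,P[...,1]-.2215)<.03)]
if len(b)>50: print("boss",len(b),np.median(b[:,2]),cv2.minAreaRect((b[:,:2]*1000).astype(np.float32)))
E
```

```text
19.65 [0.56142861 0.09652774 0.38375399] 0.600085912353968
probe top 309 [0.56263603 0.09806144 0.15918994] 0.16085074435164387
boss 2204 0.1797866260299694 ((552.4658813476562, 222.7870330810547), (28.434635162353516, 29.173795700073242), 62.113258361816406)
```

Both are seated: the probe top is at 0.159 m as expected, and the elbow boss is still at 62°. Handing in.

```bash
python3 -c "
from plant import ctrl
print(ctrl.finish_job())"
```

```text
the job is handed in; nothing more can be done
None
```

The job is handed in (no verdict was returned): the elbow sits about 7 mm above the flange with its outlet along the arrow, and the probe is fully home in the test port and released.

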